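Close up the painter's drawer chest

TASK

Close up the painter's chest with the fingertips, without gripping or lifting anything: first push both open drawers fully home with the paint tubes still lying in them, then push the raised lid over from behind and down until it lies fully shut, so that its brass tongue locks the drawers. Go gently, so that neither the drawers nor the lid slam, and leave the pots, paints and palette knife around the chest where they stand.

Things in the scene. Friction and masses are not known exactly. Their poses are not given: they have to be found in the camera images.
- chest: light wooden painter's chest, fixed to the table: 150 deep (x), 300 wide (y), rim 85 high with the lid open. Origin: centre of its underside on the table; its x axis points to the back (hinge side), y to its left, z up. Two drawers side by side come out of its front (-x); above them lies a shallow tray of coloured sticks. The chest stands at a yaw of up to 0.3 rad either way
- drawer_left (a joint): how far the left (+y) drawer is out, in m: 0 fully home against its stop, starts 0.03 to 0.07, at most 0.09. Slides along the chest's x axis with about 1.5 N of friction and stays where left
- drawer_right (a joint): how far the right (-y) drawer is out, in m; the same as the left one
- drawer_left_front (a point): point on the outer face of the left drawer's front, mid-width, 48 above the table; it moves with the drawer. The front is 142 wide, 10 thick and stands from 10 to 66 above the table; a flat brass plate sits on it and nothing sticks out. With the drawer home this point is at x = -0.085, y = +0.075 in the chest's frame. Axes parallel to the chest's
- drawer_right_front (a point): the same point on the right drawer; at x = -0.085, y = -0.075 in the chest's frame when home
- lid (a joint): angle of the lid in rad: 0 shut and level on the rim, 1.57 upright, starts 1.25 to 1.45 (leaning a little to the front), stop at 1.7. Its stiff hinge (0.36 N m) holds it at any angle; shutting it takes 1 to 4 N at its free edge, pushed on its outer (back, upper) face
- lid_hinge (a point): middle of the hinge line, on the back top edge of the chest: x = +0.075, y = 0, z = 0.085 in the chest's frame. The hinge line is parallel to the chest's y axis; the lid's inner (under) face passes through it. The lid is a dark wooden panel 165 long from hinge to free edge, 300 wide, 10 thick, its thickness lying on the outer side; the outer face carries a purple painted panel
- lid_edge (a point): middle of the lid's free edge on its outer face, 165 from the hinge line. A brass tongue 50 wide hangs 25 below the inner face at the middle of this edge
- tube_blue: paint tube with a blue band, 22 x 74 x 14, lying in the left drawer (drawer floor 14 above the table); origin: centre of its underside. It rides along with the drawer
- tube_red: paint tube with a red band, same size, lying in the right drawer
- brush_pot: black pot of brushes beside the chest's left side, 76 across, pot 90 high, brushes to 200; origin: centre of its underside. Loose, leave it alone
- paint_red: dark red paint jar with a red cap, beside the chest's right side, 60 across, 120 high; origin: centre of its underside. Loose, leave it alone
- paint_blue: blue paint jar with a red cap, 60 across, 120 high; origin: centre of its underside. Loose, leave it alone
- paint_yellow: yellow paint can, 56 across, 100 high; origin: centre of its underside. Loose, leave it alone
- paint_bucket: white pot with black splashes, 104 across, 110 high; origin: centre of its underside. Loose, leave it alone
- palette_knife: palette knife, 200 long and 16 high, dark wooden handle and steel blade, lying flat on the table to the left of the robot's middle; origin under its middle. Loose, leave it alone

How it is judged:
By the outcome, as a careful person would: the job done as asked, in the order asked, and still so for the second after the job is handed in, with the robot touching nothing.
It also fails if it takes over 67 s, if anything falls off the work surface, if the arm or the gripper's body presses on something with over 40 N, if the wrist force passes 120 N, or if a joint passes its speed limit or range.

ROBOT

A 7-joint arm with a two-finger parallel gripper is mounted at the origin on the work surface. World frame = base frame: x ahead of the robot, y to its left, z up, the work surface at z = 0. Lengths are in m, angles in rad, forces in N, time in s.
With the tool pointing down it reaches from about 0.425 to 0.825 m from the base axis. Payload 3.6 kg.
Tool frame: the origin (TCP) lies at the very end of the fingers, on their centre line; the grasp point (between the pads) lies 19 mm behind it (r.pinch_z is the distance from the TCP to the grasp point, in m); z points along the fingers, y is the line along which they close (so a half turn about z gives the same grasp; the last joint's range is limited). The gripper opens to 85 mm and grips with 20 to 120 N. Pads are 22 mm wide; open, the fingers measure 114 mm over their backs; the gripper's body (76 mm by 85 mm) begins 54 mm behind the grasp point. The pads swing forward as they close: fully open they stand 13 mm farther back than shut.
Start: joints at [1.224, 0.615, -0.013, 1.423, 0.008, 1.103, -0.04], TCP at [0.204, -0.617, 0.231] pointing down, gripper open.
Joint ranges: [-3.12, 3.12], [-0.3, 2.06], [-1.34, 1.32], [0.26, 2.42], [-1.36, 4.5], [0.01, 1.98], [-2.84, 2.84]. Speed limits (rad/s): [2.79, 2.79, 3.14, 3.14, 3.14, 3.14, 3.14].

INTERFACE

Orientations are given as a unit quaternion [w, x, y, z].
In Python, from plant import r gives the robot as it stands.
- The arm moves only by the shell command python3 -m inch 'ROWS' [OPENING]. ROWS is JSON, a list of rows, each an object of numbers: "tx", "ty", "tz": the shift along the tool's x, y, z in cm; "turn": the turn about the tool's z in degrees. In form: [{"tx": .., "ty": .., "tz": .., "turn": ..}, ...]. A call has 1 to 20 rows; each row shifts and turns the commanded pose from where the row before left it, along the tool's axes as they then stand; what a row does not reach is not made up. A row lasts 1/8 s, in which the tool goes at most 62.5 mm and 10.7 degrees, less where a joint would pass 70% of its speed; a pose out of reach is approached as far as the arm can. A call with a gripper value outside its range is refused whole. OPENING is the finger opening in cm, from 0 to 8.54, set as the call begins (- or left out, the last holds). The fingers move at their own pace and stop on an object; the grip force is fixed at half the most. Time passes only in rows, so rows that do not move let the fingers close. It gives the time, the measured TCP pose, the force, the opening and the grip force at its end, in the units of the state.
- r.get_obs(): the state, without advancing time (a new reading comes with each control period).
- r.camera(name): name is "scene" or "side" or "wrist"; returns the picture (400x640x3 uint8, red, green, blue); there is no depth.
- r.camera_model(name): a dict with "fx", "fy", "cx", "cy" (pixels), "k1" (the pictures are not rectified: a ray, as slopes to the right and down, at radius r is drawn at 1 + k1 r^2 times it, then the intrinsics apply), "camera_from_world" (4x4, takes a point from world to camera coordinates); the wrist camera has in their place "T_tool_cam" (4x4, takes a point from camera to tool coordinates, whose origin is the TCP and whose axes are the flange's). Camera axes: x right, y up, looking along -z (the intrinsics and any distortion apply to the point x, -y, -z); pixel columns grow to the right and rows downward; lengths in m; the calibration is good to about 2 mm. A picture is of the moment at which its call begins: read the wrist's pose just before it. camera_model takes no time and is no camera call.
- r.hand_in(): hands the job in; it is judged then, once.
The state is a dict: "time_s": time; "q": joint angles; "dq": joint speeds; "tau": joint torques, N m; "tcp_pos": TCP position; "tcp_rot": TCP orientation; "wrist_force": force on the tool from outside, world axes, zero at the start; "ft_torque": the same for the moment, N m; "finger_gap": opening from 0.0 (shut) to 1.0 (fully open); "finger_force": force on a finger pad.
Only numpy, scipy, OpenCV 4.12 (cv2) and the standard library are available. Lean on these libraries where they do the work, as an engineer would, in place of code of your own. Each camera call takes 0.05 s, during which the arm holds its last target. There are 200 camera calls.

## Working session

There is one attempt and no reset: what is moved stays moved. The work goes in short steps, Python scripts to look and compute and a shell command to move; the robot and the scene stay as the last step left them, time stands still between calls to the robot, and variables do not carry over. Pictures are saved under pics/ and viewed, at most 10 in all, crops included, and the job is handed in when it is done.

```bash
mkdir -p pics
python3 - <<'E'
from plant import r
import cv2,numpy as np
o=r.get_obs();print(o['time_s'],o['tcp_pos'],o['tcp_rot'],o['finger_gap'])
for n in('scene','side'):
    im=r.camera(n);cv2.imwrite(f'pics/{n}0.png',im[:,:,::-1])
    m=r.camera_model(n);print(n,{k:np.round(v,4).tolist() for k,v in m.items()})
print(r.camera_model('wrist'))
E
```

```text
0.0 [ 0.20407379 -0.61630197  0.23009991] [-1.31233726e-03  9.87241018e-01  1.59227491e-01 -2.37158426e-04] 0.9983053542902979
scene {'fx': 414.3494, 'fy': 414.3494, 'cx': 316.7503, 'cy': 200.2877, 'k1': -0.1074, 'camera_from_world': [[-0.8771, 0.4802, 0.0141, 0.4195], [-0.3009, -0.5719, 0.7632, 0.0757], [0.3745, 0.6651, 0.646, -1.368], [0.0, 0.0, 0.0, 1.0]]}
side {'fx': 422.3545, 'fy': 422.3545, 'cx': 318.65, 'cy': 199.5072, 'k1': -0.0689, 'camera_from_world': [[0.9919, -0.1269, 0.0109, -0.4903], [0.0851, 0.724, 0.6845, -0.1063], [-0.0947, -0.678, 0.7289, -1.4154], [0.0, 0.0, 0.0, 1.0]]}
{'fx': 351.4521063154057, 'fy': 351.4521063154057, 'cx': 320.0539845907629, 'cy': 198.88071198031335, 'k1': -0.010536695742264738, 'T_tool_cam': array([[ 3.97616786e-04,  9.62888639e-01,  2.69898706e-01,
         6.88408629e-02],
       [ 9.99999891e-01, -3.16576504e-04, -3.43791289e-04,
        -3.00992230e-05],
       [-2.45589137e-04,  2.69898814e-01, -9.62888659e-01,
        -1.42892626e-01],
       [ 0.00000000e+00,  0.00000000e+00,  0.00000000e+00,
         1.00000000e+00]])}
```

View pics/scene0.png

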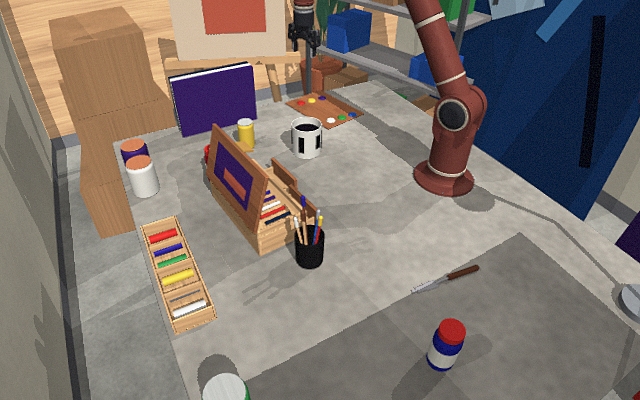

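View pics/side0.png

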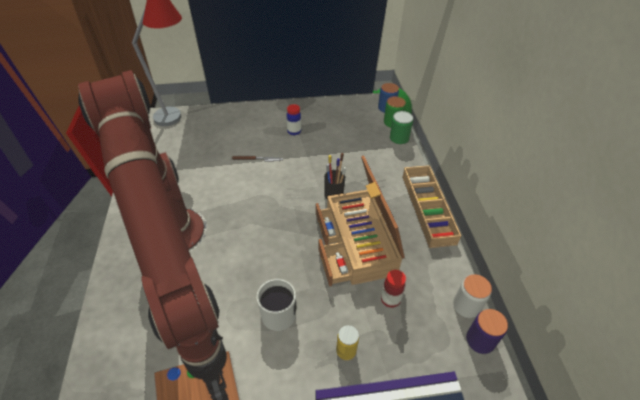

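The scene view (from behind, at the left) shows the chest at about (255,200), the brush pot (310,248), yellow can (246,135) and bucket (307,137). The side view shows the open drawers at about (328,225) and (333,263), the lid at (382,205) and the red jar at (394,288). I'll enlarge the chest in both views.

Run:
```python
import cv2,numpy as np
a=cv2.imread('pics/side0.png')[145:315,300:430];b=cv2.imread('pics/scene0.png')[110:260,190:340]
a=cv2.resize(a,None,fx=3.5,fy=3.5,interpolation=cv2.INTER_CUBIC);b=cv2.resize(b,None,fx=2.2,fy=2.2,interpolation=cv2.INTER_CUBIC)
c=np.zeros((596,800,3),np.uint8);c[:a.shape[0],:a.shape[1]]=a;c[:b.shape[0],460:460+b.shape[1]]=b
cv2.imwrite('pics/crop0.png',c)
```

```text
(no output)
```

View pics/crop0.png

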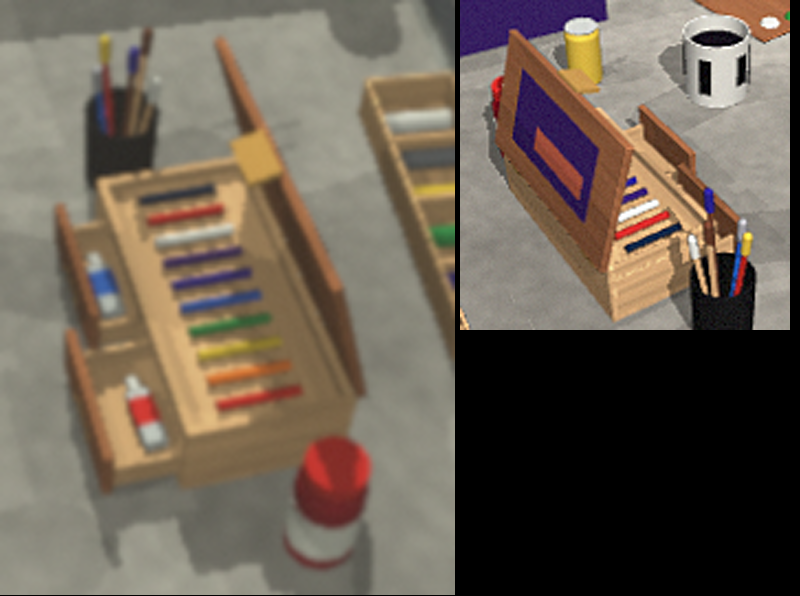

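The side crop shows the rim corners at about (98,180), (183,437) and (356,400), drawer-front tops from (58,206) to (95,340) and (68,333) to (107,450). The scene crop shows the lid's free corners at (512,32) and (632,150).

```bash
cat > h.py <<'E'
import numpy as np,cv2
from plant import r
from scipy.spatial.transform import Rotation as R
def ray(n,u,v,o=None):
    m=r.camera_model(n);K=np.array([[m['fx'],0,m['cx']],[0,m['fy'],m['cy']],[0,0,1]])
    x,y=cv2.undistortPoints(np.array([[[u,v]]],float),K,np.array([m['k1'],0,0,0,0]))[0,0]
    if n=='wrist':
        T=np.eye(4);q=o['tcp_rot'];T[:3,:3]=R.from_quat([q[1],q[2],q[3],q[0]]).as_matrix();T[:3,3]=o['tcp_pos'];T=T@m['T_tool_cam']
    else:T=np.linalg.inv(m['camera_from_world'])
    return T[:3,3],T[:3,:3]@np.array([x,-y,-1])
def plane(n,u,v,z,o=None):
    c,d=ray(n,u,v,o);return c+d*(z-c[2])/d[2]
def two(a,b):
    (c,d),(e,f)=a,b;s=np.linalg.lstsq(np.c_[d,-f],e-c,rcond=None)[0]
    p,q=c+d*s[0],e+f*s[1];return (p+q)/2,np.linalg.norm(p-q)
E
python3 - <<'E'
from h import *
np.set_printoptions(precision=3,suppress=True)
S=lambda X,Y:(300+X/3.5,145+Y/3.5); C=lambda X,Y:(190+(X-460)/2.2,110+Y/2.2)
for k,X,Y,z in [('FL rim',98,180,.085),('FR rim',183,437,.085),('BR rim',356,400,.085),('FR bot',183,487,0),
 ('dL top l',58,206,.066),('dL top r',95,338,.066),('dR top l',68,333,.066),('dR top r',105,440,.066),('dR bot r',107,488,.01),('lid far',222,38,.24)]:
    print(k,plane('side',*S(X,Y),z))
for k,X,Y,z in [('BL bot',615,318,0),('BL hinge',608,268,.085),('dL top',740,215,.066)]: print('sc',k,plane('scene',*C(X,Y),z))
print('lidL',two(ray('side',*S(222,38)),ray('scene',*C(632,150))))
print('lidR?',plane('scene',*C(512,32),.24))
for n in('side','scene'): print(n,np.linalg.inv(r.camera_model(n)['camera_from_world'])[:3,3])
for k,u,v,z in [('pot',335,193,0),('redj',394,283,.12),('yellow',348,336,.1),('bucket',277,296,.11),('box',404,168,.03),('boxn',436,244,.03),('kn',232,158,0),('kn2',282,160,0)]:print(k,plane('side',u,v,z))
E
```

```text
FL rim [0.527 0.019 0.085]
FR rim [ 0.556 -0.279  0.085]
BR rim [ 0.708 -0.261  0.085]
FR bot [ 0.562 -0.275  0.   ]
dL top l [0.487 0.007 0.066]
dL top r [ 0.5   -0.155  0.066]
dR top l [ 0.477 -0.146  0.066]
dR top r [ 0.494 -0.262  0.066]
dR bot r [ 0.495 -0.274  0.01 ]
lid far [0.638 0.034 0.24 ]
sc BL bot [0.667 0.033 0.   ]
sc BL hinge [0.669 0.033 0.085]
sc dL top [0.48  0.004 0.066]
lidL (array([0.633, 0.034, 0.242]), np.float64(0.008764471840385783))
lidR? [ 0.664 -0.265  0.24 ]
side [ 0.361 -0.945  1.11 ]
scene [0.903 0.752 0.82 ]
pot [0.569 0.113 0.   ]
redj [ 0.655 -0.358  0.12 ]
yellow [ 0.506 -0.485  0.1  ]
bucket [ 0.335 -0.354  0.11 ]
box [0.844 0.184 0.03 ]
boxn [ 0.852 -0.18   0.03 ]
kn [0.192 0.352 0.   ]
kn2 [0.389 0.317 0.   ]
```

```bash
python3 -m inch '[{"turn":6},{"turn":5.7},{"tx":2.76,"ty":-3.69},{"tx":2.76,"ty":-3.69},{"tx":2.76,"ty":-3.69},{"tx":2.76,"ty":-3.69},{"tx":2.76,"ty":-3.69},{"tx":2.76,"ty":-3.69},{"tx":2.76,"ty":-3.69},{"tx":2.76,"ty":-3.69},{"tx":2.76,"ty":-3.69},{"tx":2.76,"ty":-3.69},{},{}]' 0
python3 - <<'E'
from h import *
o=r.get_obs();cv2.imwrite('pics/w1.png',r.camera('wrist')[:,:,::-1]);print(o['tcp_pos'],o['tcp_rot'],o['time_s'])
E
```

```text
[ 0.20413189 -0.6163709   0.23021468] [-1.18996539e-03  9.87237020e-01  1.59253299e-01 -1.89598610e-04] 0.1invalid input at $[0]: expected keys tx, ty, tz, turn
```

View pics/w1.png

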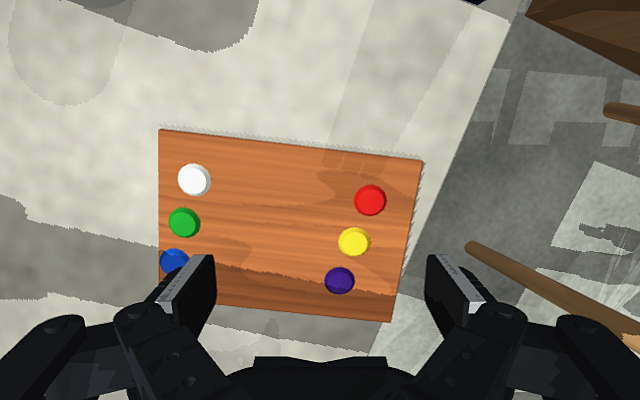

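The move was refused because every row needs all four keys. The wrist picture shows only the palette under the start pose, around (290,220).

```bash
python3 -m inch '[{"tx":0,"ty":0,"tz":0,"turn":6},{"tx":0,"ty":0,"tz":0,"turn":5.7},{"tx":2.76,"ty":-3.69,"tz":0,"turn":0},{"tx":2.76,"ty":-3.69,"tz":0,"turn":0},{"tx":2.76,"ty":-3.69,"tz":0,"turn":0},{"tx":2.76,"ty":-3.69,"tz":0,"turn":0},{"tx":2.76,"ty":-3.69,"tz":0,"turn":0},{"tx":2.76,"ty":-3.69,"tz":0,"turn":0},{"tx":2.76,"ty":-3.69,"tz":0,"turn":0},{"tx":2.76,"ty":-3.69,"tz":0,"turn":0},{"tx":2.76,"ty":-3.69,"tz":0,"turn":0},{"tx":2.76,"ty":-3.69,"tz":0,"turn":0},{"tx":0,"ty":0,"tz":0,"turn":0},{"tx":0,"ty":0,"tz":0,"turn":0}]' 0
python3 - <<'E'
from h import *
o=r.get_obs();cv2.imwrite('pics/w2.png',r.camera('wrist')[:,:,::-1]);print(o['tcp_pos'],o['tcp_rot'],o['time_s'])
E
```

```text
time_s: 1.9
tcp_pos: [0.4354, -0.2191, 0.2312]
tcp_rot: [0.0, 0.998, 0.058, -0.0]
wrist_force: [0.4, -1.5, -0.0]
finger_gap: 0.001
finger_force: 0.0
[ 0.43544181 -0.21912871  0.23115957] [ 1.95650865e-04  9.98336997e-01  5.76455261e-02 -4.43016320e-04] 1.9
```

View pics/w2.png

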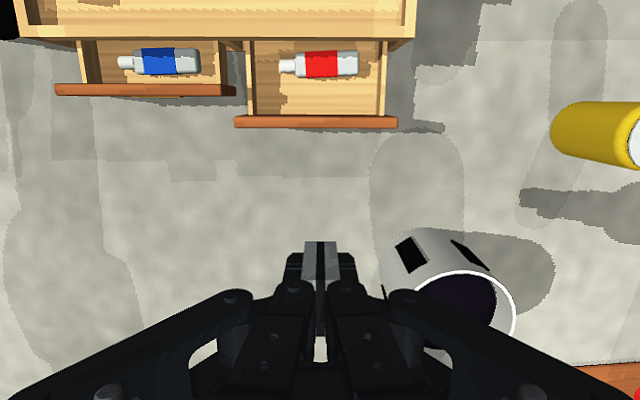

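The wrist view shows the drawer-front tops, left from (55,86) to (235,88) and right from (235,117) to (397,118), almost level in the picture, so the tool yaw is right. The bucket is at (470,310), clear of the hand.

Run:
```python
from h import *
np.set_printoptions(precision=4,suppress=True)
o=r.get_obs();p=o['tcp_pos'];q=o['tcp_rot'];M=R.from_quat([q[1],q[2],q[3],q[0]]).as_matrix()
for k,u,v,z in [('L l',56,88,.066),('L r',235,88,.066),('L lowr',235,96,.066),('R l',235,119,.066),('R r',397,119,.066),('R low',397,128,.066),('rim l',20,38,.085),('rim r',415,38,.085)]:
    w=plane('wrist',u,v,z,o);print(k,w,'tool',M.T@(w-p)*100)
w=np.array([.335,-.354,.11]);print(M.T@(w-p)*100)
```

```text
L l [0.4886 0.0098 0.066 ] tool [  7.9337 -22.2175  16.4996]
L r [ 0.5053 -0.1402  0.066 ] tool [ 7.8918 -7.1272 16.5074]
L lowr [ 0.4989 -0.1405  0.066 ] tool [ 7.2477 -7.1682 16.508 ]
R l [ 0.4799 -0.1414  0.066 ] tool [ 5.3541 -7.289  16.5097]
R r [ 0.4957 -0.2793  0.066 ] tool [ 5.3583  6.5876 16.5168]
R low [ 0.4882 -0.2806  0.066 ] tool [ 4.5997  6.6322 16.5176]
rim l [0.5236 0.0207 0.085 ] tool [ 11.5309 -22.9058  14.5959]
rim r [ 0.5571 -0.2784  0.085 ] tool [11.4664  7.1988 14.6114]
[-11.4581  12.1895  12.1357]
```

```bash
python3 -m inch '[{"tx":0,"ty":0,"tz":3,"turn":0},{"tx":0,"ty":0,"tz":3,"turn":0},{"tx":0,"ty":0,"tz":3,"turn":0},{"tx":0,"ty":0,"tz":3,"turn":0},{"tx":0,"ty":0,"tz":3,"turn":0},{"tx":0,"ty":0,"tz":2,"turn":0},{"tx":0,"ty":0,"tz":1.3,"turn":0},{"tx":0.7,"ty":0,"tz":0,"turn":0},{"tx":0.7,"ty":0,"tz":0,"turn":0},{"tx":0.7,"ty":0,"tz":0,"turn":0},{"tx":0.4,"ty":0,"tz":0,"turn":0},{"tx":0.3,"ty":0,"tz":0,"turn":0},{"tx":0.3,"ty":0,"tz":0,"turn":0},{"tx":0.3,"ty":0,"tz":0,"turn":0},{"tx":0.3,"ty":0,"tz":0,"turn":0},{"tx":0.3,"ty":0,"tz":0,"turn":0}]'
```

```text
time_s: 3.95
tcp_pos: [0.4751, -0.2141, 0.0483]
tcp_rot: [-0.0, 0.998, 0.058, -0.001]
wrist_force: [-3.3, -0.3, 1.2]
finger_gap: 0.003
finger_force: 0.8
```

```bash
python3 -m inch '[{"tx":0.3,"ty":0,"tz":0,"turn":0},{"tx":0.3,"ty":0,"tz":0,"turn":0},{"tx":0.3,"ty":0,"tz":0,"turn":0},{"tx":0.3,"ty":0,"tz":0,"turn":0},{"tx":0.3,"ty":0,"tz":0,"turn":0},{"tx":0.3,"ty":0,"tz":0,"turn":0},{"tx":0.3,"ty":0,"tz":0,"turn":0},{"tx":0.3,"ty":0,"tz":0,"turn":0},{"tx":0.3,"ty":0,"tz":0,"turn":0},{"tx":0.3,"ty":0,"tz":0,"turn":0},{"tx":0.3,"ty":0,"tz":0,"turn":0}]'
```

```text
time_s: 5.32
tcp_pos: [0.5086, -0.2103, 0.0483]
tcp_rot: [0.0, 0.998, 0.058, -0.0]
wrist_force: [-2.0, -1.0, -0.5]
finger_gap: -0.001
finger_force: 0.8
```

```bash
python3 -m inch '[{"tx":0.2,"ty":0,"tz":0,"turn":0},{"tx":0.2,"ty":0,"tz":0,"turn":0},{"tx":0.2,"ty":0,"tz":0,"turn":0},{"tx":0.2,"ty":0,"tz":0,"turn":0},{"tx":0.2,"ty":0,"tz":0,"turn":0},{"tx":0.2,"ty":0,"tz":0,"turn":0},{"tx":0.2,"ty":0,"tz":0,"turn":0},{"tx":0.1,"ty":0,"tz":0,"turn":0},{"tx":0.1,"ty":0,"tz":0,"turn":0},{"tx":0.1,"ty":0,"tz":0,"turn":0},{"tx":0.1,"ty":0,"tz":0,"turn":0}]'
```

```text
time_s: 6.7
tcp_pos: [0.5264, -0.2081, 0.0484]
tcp_rot: [-0.0, 0.998, 0.058, 0.0]
wrist_force: [-0.8, -0.7, -0.1]
finger_gap: -0.0
finger_force: 0.8
```

```bash
python3 -m inch '[{"tx":0.1,"ty":0,"tz":0,"turn":0},{"tx":0.1,"ty":0,"tz":0,"turn":0}]'
```

```text
time_s: 6.95
tcp_pos: [0.5284, -0.2079, 0.0484]
tcp_rot: [-0.0, 0.998, 0.058, 0.0]
wrist_force: [-0.8, -2.1, 0.3]
finger_gap: 0.001
finger_force: 0.8
```

```bash
python3 -m inch '[{"tx":0.1,"ty":0,"tz":0,"turn":0},{"tx":0.1,"ty":0,"tz":0,"turn":0},{"tx":0.1,"ty":0,"tz":0,"turn":0}]'
```

```text
time_s: 7.32
tcp_pos: [0.5289, -0.2078, 0.0483]
tcp_rot: [-0.0, 0.998, 0.057, -0.003]
wrist_force: [-7.2, -1.6, 6.0]
finger_gap: 0.002
finger_force: 3.6
```

```bash
python3 -m inch '[{"tx":0.1,"ty":0,"tz":0,"turn":0},{"tx":0.1,"ty":0,"tz":0,"turn":0}]'
```

```text
time_s: 7.58
tcp_pos: [0.5289, -0.2078, 0.0483]
tcp_rot: [-0.001, 0.998, 0.057, -0.005]
wrist_force: [-9.6, -1.2, 8.9]
finger_gap: 0.002
finger_force: 5.1
```

```bash
python3 -m inch '[{"tx":-0.4,"ty":0,"tz":0,"turn":0},{"tx":-1.5,"ty":0,"tz":0,"turn":0},{"tx":-2,"ty":0,"tz":0,"turn":0},{"tx":-1.5,"ty":0,"tz":0,"turn":0},{"tx":0,"ty":-2,"tz":0,"turn":0},{"tx":0,"ty":-3,"tz":0,"turn":0},{"tx":0,"ty":-3,"tz":0,"turn":0},{"tx":0,"ty":-3,"tz":0,"turn":0},{"tx":0,"ty":-2.5,"tz":0,"turn":0},{"tx":0,"ty":-1.2,"tz":0,"turn":0},{"tx":0.4,"ty":0,"tz":0,"turn":0},{"tx":0.4,"ty":0,"tz":0,"turn":0},{"tx":0.3,"ty":0,"tz":0,"turn":0},{"tx":0.3,"ty":0,"tz":0,"turn":0},{"tx":0.3,"ty":0,"tz":0,"turn":0},{"tx":0.3,"ty":0,"tz":0,"turn":0},{"tx":0.3,"ty":0,"tz":0,"turn":0}]'
```

```text
time_s: 9.7
tcp_pos: [0.4849, -0.0653, 0.0482]
tcp_rot: [0.0, 0.998, 0.058, -0.001]
wrist_force: [-2.5, -1.1, 1.3]
finger_gap: -0.002
finger_force: 0.8
```

```bash
python3 -m inch '[{"tx":0.3,"ty":0,"tz":0,"turn":0},{"tx":0.3,"ty":0,"tz":0,"turn":0},{"tx":0.3,"ty":0,"tz":0,"turn":0},{"tx":0.2,"ty":0,"tz":0,"turn":0},{"tx":0.2,"ty":0,"tz":0,"turn":0},{"tx":0.2,"ty":0,"tz":0,"turn":0},{"tx":0.2,"ty":0,"tz":0,"turn":0}]'
```

```text
time_s: 10.58
tcp_pos: [0.5024, -0.0629, 0.0483]
tcp_rot: [-0.0, 0.998, 0.058, -0.0]
wrist_force: [-0.3, -1.4, -1.3]
finger_gap: -0.002
finger_force: 0.8
```

```bash
python3 -m inch '[{"tx":0.2,"ty":0,"tz":0,"turn":0},{"tx":0.2,"ty":0,"tz":0,"turn":0},{"tx":0.1,"ty":0,"tz":0,"turn":0},{"tx":0.1,"ty":0,"tz":0,"turn":0},{"tx":0.1,"ty":0,"tz":0,"turn":0},{"tx":0.1,"ty":0,"tz":0,"turn":0},{"tx":0.1,"ty":0,"tz":0,"turn":0},{"tx":0.1,"ty":0,"tz":0,"turn":0},{"tx":0.1,"ty":0,"tz":0,"turn":0},{"tx":0.1,"ty":0,"tz":0,"turn":0}]'
```

```text
time_s: 11.82
tcp_pos: [0.5126, -0.0617, 0.0483]
tcp_rot: [-0.0, 0.998, 0.058, -0.002]
wrist_force: [-5.5, -1.5, 4.6]
finger_gap: -0.004
finger_force: 3.0
```

```bash
python3 -m inch '[{"tx":0.1,"ty":0,"tz":0,"turn":0},{"tx":0.1,"ty":0,"tz":0,"turn":0}]'
```

```text
time_s: 12.08
tcp_pos: [0.5125, -0.0617, 0.0482]
tcp_rot: [-0.0, 0.998, 0.057, -0.004]
wrist_force: [-8.5, -2.6, 7.1]
finger_gap: 0.004
finger_force: 4.4
```

```bash
python3 -m inch '[{"tx":-0.3,"ty":0,"tz":0,"turn":0},{"tx":-1.2,"ty":0,"tz":0,"turn":0},{"tx":-1.8,"ty":0,"tz":0,"turn":0},{"tx":0,"ty":0,"tz":-3,"turn":0},{"tx":0,"ty":0,"tz":-5,"turn":0},{"tx":0,"ty":1,"tz":-5,"turn":0},{"tx":0,"ty":1,"tz":-5,"turn":0},{"tx":0,"ty":1,"tz":-4,"turn":0},{"tx":0,"ty":1,"tz":-2.2,"turn":0},{"tx":2,"ty":1.1,"tz":0,"turn":0},{"tx":3.8,"ty":1,"tz":0,"turn":0},{"tx":3.8,"ty":1,"tz":0,"turn":0},{"tx":3.8,"ty":0,"tz":0,"turn":0},{"tx":3.8,"ty":0,"tz":0,"turn":0},{"tx":3.8,"ty":0,"tz":0,"turn":0},{"tx":3,"ty":0,"tz":0,"turn":0},{"tx":1,"ty":0,"tz":0,"turn":0},{"tx":0,"ty":0,"tz":0,"turn":0}]'
python3 - <<'E'
from h import *
ims=[]
for n,(a,b,c,d) in (('side',(130,320,290,440)),('scene',(60,270,180,340))):
    im=r.camera(n)[a:b,c:d,::-1];ims.append(cv2.resize(im,None,fx=2.5,fy=2.5,interpolation=cv2.INTER_CUBIC))
c=np.zeros((540,790,3),np.uint8);x=0
for i in ims:c[:i.shape[0],x:x+i.shape[1]]=i;x+=i.shape[1]
cv2.imwrite('pics/c2.png',c)
E
```

```text
time_s: 14.32
tcp_pos: [0.7409, -0.1059, 0.2893]
tcp_rot: [-0.0, 0.998, 0.058, 0.0]
wrist_force: [-0.2, 0.6, 0.2]
finger_gap: 0.001
finger_force: 0.0
```

View pics/c2.png

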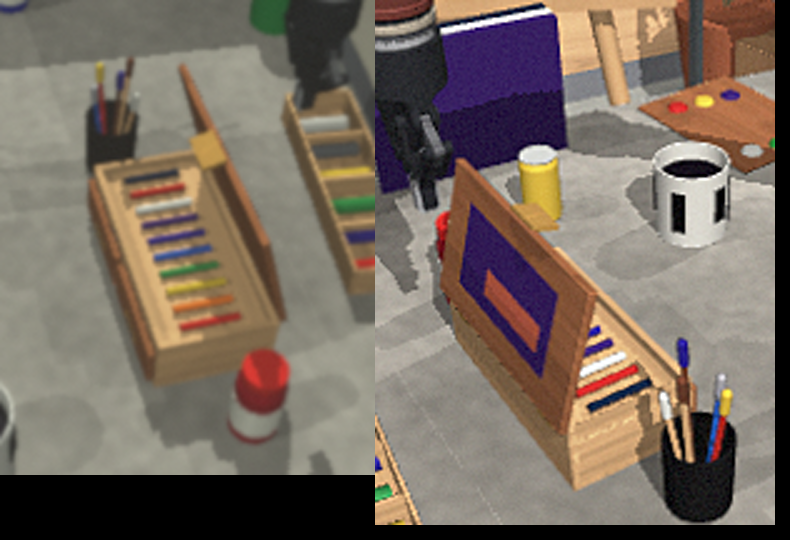

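Both drawers are home: in the side crop their fronts lie flush along (120,290). The fingertip is behind the lid, above its free edge. Next I lower it and approach the outer face.

```bash
python3 -m inch '[{"tx":0,"ty":0,"tz":2,"turn":0},{"tx":0,"ty":0,"tz":3,"turn":0},{"tx":0,"ty":0,"tz":1.7,"turn":0},{"tx":-1,"ty":0,"tz":0,"turn":0},{"tx":-1.5,"ty":0,"tz":0,"turn":0},{"tx":-1.3,"ty":0,"tz":0,"turn":0},{"tx":-0.8,"ty":0,"tz":0,"turn":0},{"tx":-0.4,"ty":0,"tz":0,"turn":0},{"tx":-0.4,"ty":0,"tz":0,"turn":0},{"tx":-0.4,"ty":0,"tz":0,"turn":0},{"tx":-0.3,"ty":0,"tz":0,"turn":0},{"tx":-0.3,"ty":0,"tz":0,"turn":0},{"tx":-0.3,"ty":0,"tz":0,"turn":0},{"tx":-0.3,"ty":0,"tz":0,"turn":0}]'
```

```text
time_s: 16.18
tcp_pos: [0.6704, -0.1149, 0.2233]
tcp_rot: [-0.0, 0.998, 0.058, 0.0]
wrist_force: [0.1, 0.4, 0.4]
finger_gap: 0.0
finger_force: 0.0
```

```bash
python3 -m inch '[{"tx":-0.35,"ty":0,"tz":0.1,"turn":0},{"tx":-0.35,"ty":0,"tz":0.1,"turn":0},{"tx":-0.35,"ty":0,"tz":0.12,"turn":0},{"tx":-0.35,"ty":0,"tz":0.14,"turn":0},{"tx":-0.35,"ty":0,"tz":0.15,"turn":0},{"tx":-0.35,"ty":0,"tz":0.15,"turn":0},{"tx":-0.3,"ty":0,"tz":0.15,"turn":0}]'
```

```text
time_s: 17.05
tcp_pos: [0.6463, -0.1177, 0.2141]
tcp_rot: [-0.0, 0.998, 0.058, -0.0]
wrist_force: [0.9, 0.5, 2.1]
finger_gap: -0.001
finger_force: 1.0
```

```bash
python3 -m inch '[{"tx":-0.41,"ty":0,"tz":0.19,"turn":0},{"tx":-0.41,"ty":0,"tz":0.2,"turn":0},{"tx":-0.4,"ty":0,"tz":0.21,"turn":0},{"tx":-0.4,"ty":0,"tz":0.23,"turn":0},{"tx":-0.4,"ty":0,"tz":0.24,"turn":0},{"tx":-0.38,"ty":0,"tz":0.26,"turn":0},{"tx":-0.38,"ty":0,"tz":0.27,"turn":0},{"tx":-0.37,"ty":0,"tz":0.28,"turn":0},{"tx":-0.36,"ty":0,"tz":0.29,"turn":0},{"tx":-0.36,"ty":0,"tz":0.31,"turn":0},{"tx":-0.34,"ty":0,"tz":0.32,"turn":0},{"tx":-0.34,"ty":0,"tz":0.34,"turn":0}]'
```

```text
time_s: 18.55
tcp_pos: [0.6012, -0.1229, 0.1826]
tcp_rot: [-0.0, 0.998, 0.058, -0.0]
wrist_force: [-0.4, 0.3, 1.8]
finger_gap: -0.005
finger_force: 0.8
```

```bash
python3 -m inch '[{"tx":-0.31,"ty":0,"tz":0.35,"turn":0},{"tx":-0.3,"ty":0,"tz":0.36,"turn":0},{"tx":-0.29,"ty":0,"tz":0.36,"turn":0},{"tx":-0.29,"ty":0,"tz":0.37,"turn":0},{"tx":-0.28,"ty":0,"tz":0.37,"turn":0},{"tx":-0.27,"ty":0,"tz":0.38,"turn":0},{"tx":-0.25,"ty":0,"tz":0.4,"turn":0},{"tx":-0.23,"ty":0,"tz":0.4,"turn":0},{"tx":-0.22,"ty":0,"tz":0.41,"turn":0},{"tx":-0.2,"ty":0,"tz":0.42,"turn":0},{"tx":-0.19,"ty":0,"tz":0.43,"turn":0},{"tx":-0.17,"ty":0,"tz":0.43,"turn":0}]'
```

```text
time_s: 20.05
tcp_pos: [0.5714, -0.1264, 0.1357]
tcp_rot: [-0.0, 0.998, 0.058, -0.0]
wrist_force: [0.1, 0.4, 0.8]
finger_gap: 0.002
finger_force: 0.6
```

```bash
python3 -m inch '[{"tx":-0.12,"ty":0,"tz":0.35,"turn":0},{"tx":-0.11,"ty":0,"tz":0.35,"turn":0},{"tx":-0.1,"ty":0,"tz":0.35,"turn":0},{"tx":-0.1,"ty":0,"tz":0.33,"turn":0},{"tx":-0.1,"ty":0,"tz":0.33,"turn":0},{"tx":-0.09,"ty":0,"tz":0.31,"turn":0},{"tx":-0.05,"ty":0,"tz":0.25,"turn":0},{"tx":-0.05,"ty":0,"tz":0.25,"turn":0},{"tx":-0.04,"ty":0,"tz":0.2,"turn":0},{"tx":-0.04,"ty":0,"tz":0.2,"turn":0},{"tx":-0.03,"ty":0,"tz":0.2,"turn":0},{"tx":-0.02,"ty":0,"tz":0.2,"turn":0}]'
```

```text
time_s: 21.55
tcp_pos: [0.5634, -0.1273, 0.1028]
tcp_rot: [-0.0, 0.998, 0.058, 0.0]
wrist_force: [0.2, -1.0, 1.7]
finger_gap: -0.002
finger_force: 0.5
```

```bash
python3 -m inch '[{"tx":0,"ty":0,"tz":0.15,"turn":0},{"tx":0,"ty":0,"tz":0.15,"turn":0},{"tx":0,"ty":0,"tz":0.1,"turn":0},{"tx":0,"ty":0,"tz":0.1,"turn":0},{"tx":0,"ty":0,"tz":0.1,"turn":0},{"tx":0,"ty":0,"tz":0.1,"turn":0}]'
```

```text
time_s: 22.3
tcp_pos: [0.563, -0.1273, 0.0957]
tcp_rot: [-0.0, 0.998, 0.058, -0.0]
wrist_force: [-0.3, -0.6, 1.4]
finger_gap: 0.002
finger_force: 0.5
```

```bash
python3 -m inch '[{"tx":0,"ty":0,"tz":0.1,"turn":0},{"tx":0,"ty":0,"tz":0.1,"turn":0},{"tx":0,"ty":0,"tz":0.1,"turn":0}]'
```

```text
time_s: 22.68
tcp_pos: [0.5632, -0.1273, 0.095]
tcp_rot: [-0.0, 0.998, 0.058, 0.0]
wrist_force: [-5.5, 1.0, 18.0]
finger_gap: -0.002
finger_force: 9.1
```

```bash
python3 -m inch '[{"tx":0,"ty":0,"tz":0.1,"turn":0},{"tx":0,"ty":0,"tz":0,"turn":0}]'
```

```text
time_s: 22.92
tcp_pos: [0.5632, -0.1273, 0.095]
tcp_rot: [-0.0, 0.998, 0.058, 0.0]
wrist_force: [-7.2, 1.3, 18.9]
finger_gap: 0.003
finger_force: 9.5
```

The lid is down on the rim: the tip has stopped at z = 0.095 with a firm 18 N. Now I lift straight off and check.

```bash
python3 -m inch '[{"tx":0,"ty":0,"tz":-0.3,"turn":0},{"tx":0,"ty":0,"tz":-0.5,"turn":0},{"tx":0,"ty":0,"tz":-1.5,"turn":0},{"tx":0,"ty":0,"tz":-3,"turn":0},{"tx":0,"ty":0,"tz":-4,"turn":0},{"tx":0,"ty":0,"tz":-4,"turn":0},{"tx":-2,"ty":0,"tz":-2,"turn":0},{"tx":-4,"ty":0,"tz":0,"turn":0},{"tx":-4,"ty":0,"tz":0,"turn":0},{"tx":0,"ty":0,"tz":0,"turn":0},{"tx":0,"ty":0,"tz":0,"turn":0}]'
python3 - <<'E'
from h import *
ims=[]
for n,(a,b,c,d) in (('side',(130,320,250,410)),('scene',(60,270,180,340))):
    im=r.camera(n)[a:b,c:d,::-1];ims.append(cv2.resize(im,None,fx=2.45,fy=2.45,interpolation=cv2.INTER_CUBIC))
c=np.zeros((540,790,3),np.uint8);x=0
for i in ims:c[:i.shape[0],x:x+i.shape[1]]=i;x+=i.shape[1]
cv2.imwrite('pics/c3.png',c)
E
```

```text
time_s: 24.3
tcp_pos: [0.4649, -0.1388, 0.2456]
tcp_rot: [0.0, 0.998, 0.058, 0.001]
wrist_force: [1.4, -0.6, -0.6]
finger_gap: 0.001
finger_force: 0.0
```

View pics/c3.png

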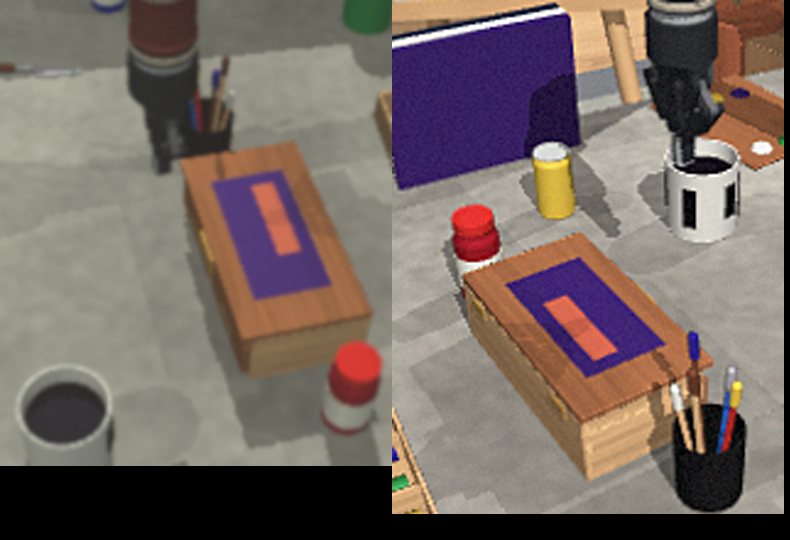

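The lid lies flat on the chest in both crops, around (275,235) and (585,320). The tongue sits over the drawer fronts at about (207,260), and the jars and pots stand where they were.

```bash
python3 -c "
from plant import r
print(r.hand_in())"
```

```text
the job is handed in; nothing more can be done
None
```

I pushed both drawers home with their tubes still lying in them, then pushed the lid over and down until it lay flat and shut with its tongue over the drawer fronts; the pots and jars in view stood where they were, and I handed the job in at about 24 s of the 67 s.

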